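# Pin the flatbread press back together after washing

## Task

The flatbread press was taken apart for washing: lay the top plate flat on the base with its two knuckles between the two cheeks, then thread the brass hinge pin from either side through all four holes until its loop handle meets the cheek, so that the pin stands out at the far side. Let go of everything and leave the other things on the counter where they stand.

Things in the scene. Friction and masses are not known exactly. Their poses are not given: they have to be found in the camera images.
- press_base: Fixed base of the press, dark cast metal. Origin on the counter under the centre of its round plate (radius 78 mm, flat top 22 mm up), z up, +x to the hinge end. A tongue 124 mm wide, top 21 mm up, ends at x = 115 mm. On it two upright cheeks, 12 mm thick, at y = +-49 to +-61 mm, tops 54 mm up.
- base_hinge (a point): Middle of the hinge axis between the two cheeks (x 100, y 0, z 40 mm in the base's frame), axes as the base's. The axis runs along y; each cheek has a round bore of 15 mm on it, the eye round it being 28 mm across.
- press_plate: Loose top plate, 0.5 to 0.75 kg, dark cast metal, lying right way up. Origin at the centre of its flat underside, z up. Disc of radius 76 mm, 14 mm thick, with a thumb tab at -x (to 88 mm). Home: flat on the base, origin 22 mm above the base's and x axes parallel, which lines up all four bores. It slides on the base if pushed; the pin's tapered nose draws it into line.
- plate_grip (a point): Centre of the wooden grip, 48 mm above the plate's underside: a bar 84 mm long along the plate's y, 20 mm wide along x, 22 mm high, on two posts, 23 mm free beneath it. Close the fingers along the plate's x.
- plate_hinge (a point): Middle of the plate's hinge axis (x 100, y 0, z 18 mm in the plate's frame). Two knuckles 12 mm thick at y = +-32 to +-44 mm, 28 mm across, each with a 15 mm bore along y; they leave 5 mm of play to each cheek.
- hinge_pin: Brass pin with red-coated loop handle, 192 mm long, 0.15 kg, lying level. Origin on its axis mid-loop, 5.5 mm above the counter; +x to the nose. Loop: flat closed ring of 11 mm bar in the x-y plane, x -25 to +25 mm, 34 mm wide along y, sides straight over 25 mm; grip it across y. Round shaft 11 mm thick to x = 153 mm, nose tapering to 4 mm at 167 mm.
- pin_shoulder (a point): Point on the pin's axis at the front face of the loop (x 25 mm), which meets the outside of a cheek when the pin is home.
- pin_tip (a point): Tip of the pin's nose (x 167 mm).
- vinegar_bottle: Tall bottle, 60 mm diameter, 245 mm high, upright, origin at the centre of its underside. Stands to the left or right of the hinge, often where the pin would have to come in from that side. Leave it alone.
- coaster: Flat dark disc, 94 mm diameter, 6 mm thick, on the counter at the other side of the hinge from the bottle; low enough to pass over. Leave it alone.
- pepper_mill: Dark wooden pepper mill, 58 mm diameter, 170 mm high, upright beyond the press; origin at the centre of its underside. Leave it alone.
- ramekin: White ramekin, 72 mm diameter, 41 mm high, at the left or right of the work; origin at the centre of its underside. Leave it alone.
- salt_box: Round wooden salt box, 69 mm diameter, 67 mm high, at the left or right of the work; origin at the centre of its underside. Leave it alone.

How it is judged:
On the way, in this order (a step that is already met when the one before it is completed fails the run):
1. the top plate lies flat on the base, its knuckles between the cheeks and its bores in line with theirs (x of press_plate in the frame of press_base between -0.007 and 0.007 m and y of press_plate in the frame of press_base between -0.01 and 0.01 m and z of press_plate in the frame of press_base between 0.017 and 0.027 m and angle between the x axis of press_plate and the x axis of press_base, either way round below 0.1 rad and angle between the z axis of press_plate and the z axis of press_base, either way round below 0.05 rad and x of plate_hinge in the frame of press_base above 0.09 m), for 0.2 s.
2. the pin's nose has entered through a cheek and the knuckle beside it, with the plate still in place (all of step 1 and x of pin_tip in the frame of base_hinge between -0.007 and 0.007 m and z of pin_tip in the frame of base_hinge between -0.007 and 0.007 m and ((y of pin_tip in the frame of press_base above -0.025 m and y of pin_shoulder in the frame of press_base below -0.068 m) or (y of pin_tip in the frame of press_base below 0.025 m and y of pin_shoulder in the frame of press_base above 0.068 m))), for 0.05 s.
At the end, for the whole second after the job is handed in: Plate flat on the base, bores in line within 7 mm, heading within 0.1 rad; the pin along the hinge axis through all four holes from either side, its loop within 7 mm of the cheek it entered by and its nose 11 mm or more out at the far side; both released and at rest (all of step 1 and ((y of pin_tip in the frame of press_base above 0.072 m and y of pin_shoulder in the frame of press_base between -0.068 and -0.055 m) or (y of pin_tip in the frame of press_base below -0.072 m and y of pin_shoulder in the frame of press_base between 0.055 and 0.068 m)) and x of pin_tip in the frame of base_hinge between -0.008 and 0.008 m and z of pin_tip in the frame of base_hinge between -0.008 and 0.008 m and x of pin_shoulder in the frame of base_hinge between -0.006 and 0.006 m and z of pin_shoulder in the frame of base_hinge between -0.006 and 0.006 m and linear speed of each of hinge_pin, press_plate below 0.02 m/s); the robot touches nothing.
It fails at once if the vinegar bottle is moved more than 30 mm or tipped over (distance of vinegar_bottle from where it was at the start of the episode above 0.03 m or angle between vinegar_bottle's own z axis and vertical above 0.4 rad).
It fails at once if the coaster is moved more than 30 mm or tipped over (distance of coaster from where it was at the start of the episode above 0.03 m or angle between coaster's own z axis and vertical above 0.4 rad).
It fails at once if the pepper mill is moved more than 30 mm or tipped over (distance of pepper_mill from where it was at the start of the episode above 0.03 m or angle between pepper_mill's own z axis and vertical above 0.4 rad).
It fails at once if the ramekin is moved more than 30 mm or tipped over (distance of ramekin from where it was at the start of the episode above 0.03 m or angle between ramekin's own z axis and vertical above 0.4 rad).
It fails at once if the salt box is moved more than 30 mm or tipped over (distance of salt_box from where it was at the start of the episode above 0.03 m or angle between salt_box's own z axis and vertical above 0.4 rad).
It also fails if it takes over 66 s, if anything falls off the work surface, if the arm or the gripper's body presses on something with over 40 N, if the wrist force passes 120 N, or if a joint passes its speed limit or range.

## Robot

A 7-joint arm with a two-finger parallel gripper is mounted at the origin on a cart in front of the work surface, level with it; the furniture and walls round the work are solid. World frame = base frame: x ahead of the robot, y to its left, z up, the work surface at z = 0. Lengths are in m, angles in rad, forces in N, time in s.
With the tool pointing down it reaches from about 0.425 to 0.925 m from the base axis. Payload 6.8 kg.
Tool frame: the origin (TCP) lies where the fingers leave the gripper's body, on its centre line; the fingertips stand 73 mm ahead of it and the grasp point (between the pads) lies 54 mm ahead of it; z points along the fingers, y is the line along which they close (so a half turn about z gives the same grasp; the last joint's range is limited). The gripper opens to 85 mm and grips with 20 to 120 N. Pads are 22 mm wide; open, the fingers measure 114 mm over their backs; the gripper's body (76 mm by 85 mm) begins 54 mm behind the grasp point. The pads swing forward as they close: fully open they stand 13 mm farther back than shut.
Start: joints at [1.237, 0.477, 0.022, 1.555, -0.011, 1.109, -0.083], TCP at [0.151, -0.658, 0.304] pointing down, gripper open.
Joint ranges: [-2.96, 2.96], [-0.34, 2.1], [-1.41, 1.46], [0.24, 2.44], [-1.37, 4.51], [0.17, 1.92], [-2.96, 2.96]. Speed limits (rad/s): [2.39, 2.39, 3.14, 3.14, 3.14, 3.14, 3.14].

## Interface

Orientations are given as a rotation vector (axis times angle).
In Python, from bench import r, camrig, hand_in gives the robot as it stands (r), with the cameras (camrig) and the job as plain functions.
- The arm moves only by the shell command python3 drive.py 'ROWS' [OPENING] [FORCE]. ROWS is rows parted by semicolons, their numbers by spaces, 1 to 5 of them, each of 6 numbers: dx, dy, dz in m, then a rotation vector rx, ry, rz in rad; each row is the pose to reach, as a shift and turn from the pose commanded when the command began, along the tool's axes at that moment; what a row does not reach only later rows make up. A row lasts 1/10 s, in which the tool goes at most 0.05 m and 0.15 rad, less where a joint would pass 70% of its speed; a pose out of reach is approached as far as the arm can. OPENING is the finger opening in m, set as the command begins (- or left out keeps the last). The fingers move at their own pace and stop on an object; FORCE is the grip in N (left out, the last holds). Time passes only in rows, so rows that do not move let the fingers close. It prints the time, the measured TCP pose, the force, the opening and the grip force at its end.
- r.get_obs(): the state, without advancing time (a new reading comes with each control period).
- camrig.grab_frame(name): name is "scene" or "top" or "wrist"; returns (picture, depth): 420x560x3 uint8, blue, green, red; 420x560 float32, m along the optical axis (not along the pixel's ray), 0 where there is no reading.
- camrig.camera_info(name): a dict with "camera_matrix" (3x3 intrinsics, pixels), "R" (3x3) and "t" (3): a world point X has camera coordinates R X + t. Camera axes: x right, y down, z forward; pixel columns grow to the right and rows downward; lengths in m; the calibration is good to about 2 mm. The wrist camera is an equidistant fisheye: a pixel r from the principal point sees the ray r / f radians off the axis. A picture is of the moment at which its call begins: read the wrist's pose just before it. camera_info takes no time and is no camera call; for the wrist camera it gives the pose at the moment of the call.
- hand_in(): hands the job in; it is judged then, once.
The state is a dict: "clock": time; "joints": joint angles; "qvel": joint speeds; "tau": joint torques, N m; "tcp_pos": TCP position; "orientation": TCP orientation; "contact_force": force on the tool from outside, world axes, zero at the start; "moment": the same for the moment, N m; "grip_width": finger opening in m; "gripper_force": force on a finger pad.
Only numpy, scipy, OpenCV 4.12 (cv2) and the standard library are available. Lean on these libraries where they do the work, as an engineer would, in place of code of your own. Each camera call takes 0.05 s, during which the arm holds its last target. There are 200 camera calls.

## Working session

There is one attempt and no reset: what is moved stays moved. The work goes in short steps, Python scripts to look and compute and a shell command to move; the robot and the scene stay as the last step left them, time stands still between calls to the robot, and variables do not carry over. Pictures are saved under pics/ and viewed, at most 11 in all, crops included, and the job is handed in when it is done.

```bash
ls; mkdir -p pics; python3 - <<'E'
from bench import r, camrig, hand_in
import cv2,numpy as np
for n in("scene","top"):
    p,d=camrig.grab_frame(n); cv2.imwrite(f"pics/{n}0.png",p); np.savez(f"{n}0.npz",p=p,d=d)
    c=camrig.camera_info(n); print(n,c["camera_matrix"],c["R"],c["t"])
o=r.get_obs();print(o)
E
```

```text
bench.py
drive.py
pics
scene [[390.52929661   0.         267.27025465]
 [  0.         390.52929661 206.67158128]
 [  0.           0.           1.        ]] [[-0.89800088 -0.43991271  0.00843984]
 [-0.18174094  0.35338525 -0.91765413]
 [ 0.4007052  -0.82558808 -0.39729042]] [0.50027082 0.16831293 0.85542562]
top [[489.16972244   0.         271.79112045]
 [  0.         489.16972244 211.97356132]
 [  0.           0.           1.        ]] [[ 0.00523461 -0.99987785  0.01472732]
 [-0.98568378 -0.00764115 -0.16843128]
 [ 0.16852323 -0.01363481 -0.98560337]] [-0.00320748  0.56447033  1.21792299]
{'clock': 0.1, 'joints': array([ 1.23688799,  0.47772324,  0.02230408,  1.5563406 , -0.01150952,
        1.1092807 , -0.08307807]), 'qvel': array([ 0.00061713, -0.00144192, -0.00190952, -0.00081418,  0.00040661,
       -0.00077009, -0.00149901]), 'tau': array([ 4.60948795e-03, -5.97759926e+01,  1.61329519e+00, -2.81955171e+01,
        1.27759823e-02,  4.95761502e-03,  8.65871982e-06]), 'tcp_pos': array([ 0.15106035, -0.65746269,  0.30302325]), 'orientation': array([-3.11998645e+00, -3.53877855e-01,  4.30124781e-04]), 'contact_force': array([-0.28743106, -0.99046313,  0.27814286]), 'moment': array([-0.06145045,  0.02872016, -0.00613409]), 'gripper_force': 0.0, 'grip_width': 0.0854071117454737}
```

View pics/top0.png

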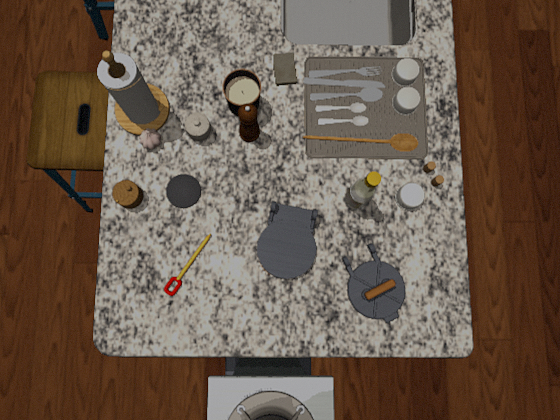

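View pics/scene0.png

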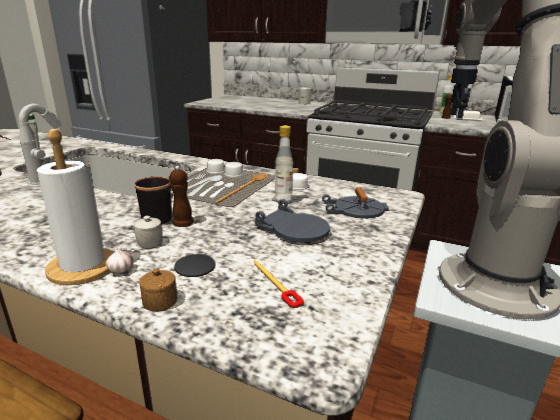

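The top view (up = +x, left = +y) shows the base disc at (287,248) with cheeks at (274,210) and (316,215). The loose plate is at (376,290) with its grip at (380,290). The pin's red loop is at (172,287) and its nose at (209,235). The bottle is on the right at about (365,195) and the coaster on the left at (184,191), so the pin goes in from the left (+y).

```bash
cat > h.py <<'E'
import numpy as np,cv2
from bench import r, camrig, hand_in
def cloud(name,p=None,d=None):
    c=camrig.camera_info(name);K=c["camera_matrix"]
    v,u=np.mgrid[:d.shape[0],:d.shape[1]]
    X=np.stack([(u-K[0,2])/K[0,0]*d,(v-K[1,2])/K[1,1]*d,d],-1)
    return (X-c["t"])@c["R"]
def ray(name,uv,z):
    c=camrig.camera_info(name);K=c["camera_matrix"];uv=np.atleast_2d(uv).astype(float)
    q=np.c_[(uv-[K[0,2],K[1,2]])/[K[0,0],K[1,1]],np.ones(len(uv))]@c["R"]
    o=-c["R"].T@c["t"]
    return o+q*((z-o[2])/q[:,2])[:,None]
def circ(P):
    A=np.c_[2*P,np.ones(len(P))];s=np.linalg.lstsq(A,(P**2).sum(1),rcond=None)[0]
    return s[:2],np.sqrt(s[2]+s[:2]@s[:2])
E
python3 - <<'E'
from h import *
f=np.load("top0.npz");p,d=f["p"],f["d"];W=cloud("top",p,d)
print("counter z",np.median(W[220:240,220:250,2]),W[220:240,220:250,2].std())
hsv=cv2.cvtColor(p,cv2.COLOR_BGR2HSV)
z=W[...,2]
for nm,(x0,x1,y0,y1) in dict(base=(250,322,198,282),plate=(335,412,240,325)).items():
    s=np.s_[y0:y1,x0:x1]; zz=z[s];print(nm,np.histogram(zz,bins=np.arange(-.01,.08,.005)))
# big picture
crop=p[190:330,240:420];cv2.imwrite("pics/crop.png",cv2.resize(crop,None,fx=4,fy=4,interpolation=cv2.INTER_CUBIC))
E
```

```text
counter z -0.0011521248826585092 0.052959598614706914
base (array([ 179, 1459,  797,   28,   73, 1298, 1868,  206,   22,    7,   11,
         27,   47,    8,    0,    0,    0]), array([-0.01 , -0.005,  0.   ,  0.005,  0.01 ,  0.015,  0.02 ,  0.025,
        0.03 ,  0.035,  0.04 ,  0.045,  0.05 ,  0.055,  0.06 ,  0.065,
        0.07 ,  0.075]))
plate (array([ 245, 2136, 1149,  406, 1574,  610,   43,   50,   27,    2,    8,
          8,   57,  161,   40,    1,    0]), array([-0.01 , -0.005,  0.   ,  0.005,  0.01 ,  0.015,  0.02 ,  0.025,
        0.03 ,  0.035,  0.04 ,  0.045,  0.05 ,  0.055,  0.06 ,  0.065,
        0.07 ,  0.075]))
```

View pics/crop.png

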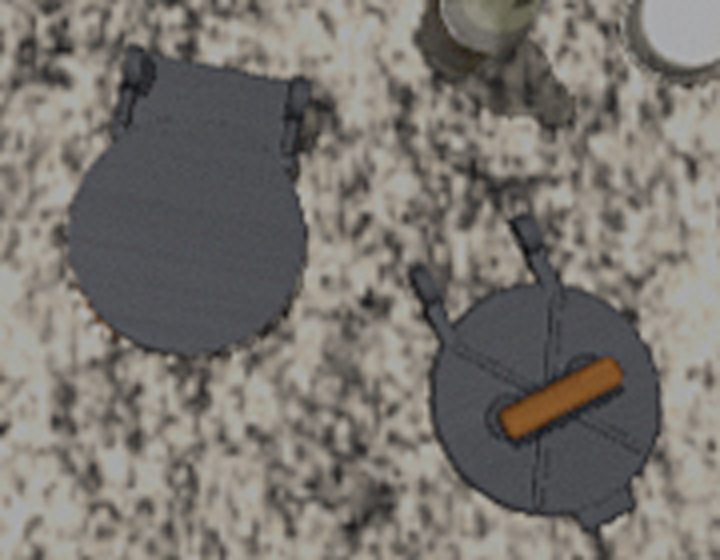

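The crop confirms it: the base has its cheeks at the upper left and right of the disc. The plate has its grip bar tilted, its knuckles at the top left and its thumb tab at the bottom right.

```bash
cat > m.py <<'E'
from h import *
def measure(p,d):
    W=cloud("top",p,d);z=W[...,2];b,g,rr=[p[...,i].astype(int) for i in range(3)]
    hsv=cv2.cvtColor(p,cv2.COLOR_BGR2HSV)
    out={}
    def comp(m,box):
        x0,x1,y0,y1=box;q=np.zeros_like(m,np.uint8);q[y0:y1,x0:x1]=m[y0:y1,x0:x1]
        n,l,s,c=cv2.connectedComponentsWithStats(q);i=1+np.argmax(s[1:,4]);return (l==i).astype(np.uint8)
    # base
    M=comp((z>.011)&(z<.045),(240,325,195,285))
    c=max(cv2.findContours(M,0,cv2.CHAIN_APPROX_NONE)[0],key=len)[:,0]
    P=ray("top",c[c[:,1]>235],.022)[:,:2];ctr,R=circ(P);print("base disc",ctr,R,"rms",np.std(np.linalg.norm(P-ctr,axis=1)))
    ch=(z>.044)&(z<.065);q=np.zeros_like(ch);q[195:245,255:325]=ch[195:245,255:325]
    T=W[q];L=T[T[:,1]>T[:,1].mean()];Rr=T[T[:,1]<=T[:,1].mean()]
    print("cheeks",L.mean(0),Rr.mean(0),len(L),len(Rr),"sep",np.linalg.norm(L.mean(0)-Rr.mean(0)))
    v=(L-0).mean(0)-Rr.mean(0);print("base yaw from cheeks",np.arctan2(-v[0],v[1]))
    mid=(L.mean(0)+Rr.mean(0))/2;w=mid[:2]-ctr;print("yaw from mid",np.arctan2(w[1],w[0]),np.linalg.norm(w))
    # plate
    gm=comp((hsv[...,0]<20)&(hsv[...,1]>110)&(hsv[...,2]>60),(340,420,260,320))
    c=max(cv2.findContours(gm,0,cv2.CHAIN_APPROX_NONE)[0],key=len)
    re=cv2.minAreaRect(c);bp=ray("top",cv2.boxPoints(re),.059);gc=bp.mean(0)
    e=max([bp[1]-bp[0],bp[2]-bp[1]],key=np.linalg.norm)
    e=e if e[1]>0 else -e
    T=W[gm>0];T=T[T[:,2]>.05]
    print("grip",gc,"len",np.linalg.norm(e),"yaw",np.arctan2(-e[0],e[1]),"depth c",T.mean(0))
    M=comp((z>.007)&(z<.045),(330,420,240,330))|gm
    c=max(cv2.findContours(M,0,cv2.CHAIN_APPROX_NONE)[0],key=len)[:,0]
    P=ray("top",c,.014)[:,:2];rad=np.linalg.norm(P-gc[:2],axis=1);P=P[(rad<.086)&(rad>.066)]
    ctr,R=circ(P);rad=np.linalg.norm(P-ctr,axis=1);P=P[abs(rad-R)<.003];ctr,R=circ(P);print("plate disc",ctr,R)
    # knuckles
    for bx in((350,368,255,275),(372,390,240,262)):
        x0,x1,y0,y1=[int(t) for t in((340,356,253,270) if bx[0]==350 else (364,380,240,256))]
        s=W[y0:y1,x0:x1].reshape(-1,3);s=s[(s[:,2]>.024)&(s[:,2]<.04)];print("kn",s.mean(0),len(s))
    # pin
    red=(rr>120)&(g<70)&(b<70);m=comp(red,(140,230,220,310))
    c=max(cv2.findContours(m,0,cv2.CHAIN_APPROX_NONE)[0],key=len)
    bp=ray("top",cv2.boxPoints(cv2.minAreaRect(c)),.009);lc=bp.mean(0);print("loop",lc,"sides",np.linalg.norm(bp[1]-bp[0]),np.linalg.norm(bp[2]-bp[1]))
    ye=comp((hsv[...,0]>15)&(hsv[...,0]<40)&(hsv[...,1]>150)&(rr>110),(140,230,220,310))
    v,u=np.nonzero(ye);Y=ray("top",np.c_[u,v],.0085)[:,:2]
    vx,vy,x,y=cv2.fitLine(Y.astype(np.float32),cv2.DIST_HUBER,0,1e-3,1e-3).ravel()
    if vx<0:vx,vy=-vx,-vy
    t=(Y-[x,y])@[vx,vy];print("shaft yaw",np.arctan2(vy,vx),"pt",x,y,"ends",np.array([x,y])+np.outer([t.min(),t.max()],[vx,vy]))
    n=np.array([-vy,vx]);print("loop offset from line",(lc[:2]-[x,y])@n)
    # others
    for nm,(x0,x1,y0,y1),zl in(("coaster",(160,208,170,212),.003),):
        s=W[y0:y1,x0:x1].reshape(-1,3);s=s[(s[:,2]>zl)&(s[:,2]<.02)];print(nm,s.mean(0))
    for nm,(x0,x1,y0,y1),zl in(("bottle",(345,385,165,215),.1),("mill",(236,262,98,145),.05),("salt",(110,145,176,210),.03),("ramekin",(395,430,180,212),.02)):
        s=W[y0:y1,x0:x1].reshape(-1,3);s=s[(s[:,2]>zl)];print(nm,s.mean(0),s.max(0),s.min(0))
if __name__=="__main__":
    np.set_printoptions(precision=4,suppress=True);f=np.load("top0.npz");measure(f["p"],f["d"])
    from scipy.spatial.transform import Rotation as Ro
    o=r.get_obs();print(Ro.from_rotvec(o["orientation"]).as_matrix())
E
python3 m.py
```

```text
base disc [ 0.4744 -0.0372] 0.07629455466449821 rms 0.0006850066975842998
cheeks [ 0.5818 -0.0017  0.051 ] [ 0.5618 -0.1095  0.0505] 42 44 sep 0.10968489115837125
base yaw from cheeks -0.18390979908747176
yaw from mid -0.18655772450644104 0.09914612540356625
grip [ 0.3692 -0.271   0.059 ] len 0.08316042452928966 yaw 0.47647710849976915 depth c [ 0.3699 -0.2691  0.0677]
plate disc [ 0.3704 -0.2712] 0.07450010271111239
kn [ 0.4427 -0.1924  0.029 ] 41
kn [ 0.4766 -0.2604  0.0286] 43
loop [0.3755 0.2575 0.009 ] sides 0.04684476502874683 0.030855025608220413
shaft yaw -0.5994739 pt 0.4493181 0.20611727 ends [[0.3922 0.2452]
 [0.5114 0.1637]]
loop offset from line 0.0007885690147787359
coaster [0.6287 0.2392 0.0058]
bottle [ 0.5986 -0.2105  0.1979] [0.6371 0.0177 1.2955] [ 0.3512 -0.2486  0.1003]
mill [0.798  0.0644 0.1312] [0.8736 0.0973 1.2955] [0.3512 0.0177 0.0501]
salt [0.6082 0.3733 0.0687] [0.6481 0.4147 1.2955] [0.3512 0.0177 0.0308]
ramekin [ 0.6136 -0.3628  0.0476] [0.6506 0.0177 1.2955] [ 0.3512 -0.4026  0.0205]
[[ 0.9746  0.224  -0.0005]
 [ 0.224  -0.9746  0.0016]
 [-0.0001 -0.0016 -1.    ]]
```

Base: centre (0.4744, -0.0372), yaw -0.185. Plate: centre (0.370, -0.271), yaw about 0.468. Pin: yaw -0.60, loop at about (0.3755, 0.2575). The independent cues agree. Next is a small planner to work out the offsets in the tool's axes.

```bash
cat > plan.py <<'E'
# usage: plan.py x y z yangle n : offsets in tool axes for n commands to TCP x y z, tool down, tool y at yangle
import sys,numpy as np
from bench import r, camrig, hand_in
from scipy.spatial.transform import Rotation as Ro, Slerp
x,y,z,a,n=map(float,sys.argv[1:6]);n=int(n)
o=r.get_obs();p0=o["tcp_pos"];R0=Ro.from_rotvec(o["orientation"])
c,s=np.cos(a),np.sin(a);R1=Ro.from_matrix(np.array([[-s,c,0],[c,s,0],[0,0,-1]]).T*1.0) if 0 else Ro.from_matrix(np.column_stack([[-s,c,0],[c,s,0],[0,0,-1]]))
p1=np.array([x,y,z]);S=Slerp([0,1],Ro.concatenate([R0,R1]))
for i in range(n):
    A,B=S(i/n),S((i+1)/n);d=A.inv().apply((p1-p0)/n);w=(A.inv()*B).as_rotvec()
    print("%.4f %.4f %.4f %.3f %.3f %.3f"%(*d,*w))
E
python3 plan.py 0.370 -0.271 0.20 0.468 3
```

```text
0.1000 -0.1091 0.0345 -0.000 -0.000 -0.604
0.1443 -0.0330 0.0344 -0.000 -0.000 -0.604
0.1375 0.0548 0.0344 -0.000 -0.000 -0.604
```

```bash
python3 drive.py '0.02 -0.02 0.007 0 0 -0.12;0.04 -0.044 0.014 0 0 -0.24;0.06 -0.066 0.021 0 0 -0.36;0.08 -0.088 0.028 0 0 -0.48;0.10 -0.109 0.034 0 0 -0.604' 0.06 30
python3 drive.py '0.029 -0.007 0.007 0 0 -0.12;0.058 -0.014 0.014 0 0 -0.24;0.087 -0.02 0.021 0 0 -0.36;0.116 -0.027 0.028 0 0 -0.48;0.144 -0.033 0.034 0 0 -0.604'
python3 drive.py '0.03 0.011 0.007 0 0 -0.12;0.06 0.022 0.014 0 0 -0.24;0.09 0.033 0.021 0 0 -0.36;0.12 0.044 0.028 0 0 -0.48;0.137 0.055 0.034 0 0 -0.604'
python3 drive.py '0 0 0 0 0 0;0 0 0 0 0 0'
python3 plan.py 0.370 -0.271 0.102 0.468 1
python3 - <<'E'
from h import *
p,d=camrig.grab_frame("wrist");cv2.imwrite("pics/w1.png",p);print(r.get_obs()["joints"])
E
```

```text
clock: 0.6
tcp_pos: [0.2245, -0.5278, 0.2692]
orientation: [-2.871, -1.273, 0.0]
contact_force: [-0.3, 0.8, 0.2]
grip_width: 0.0598
gripper_force: 0.0
clock: 1.1
tcp_pos: [0.2973, -0.3993, 0.2353]
orientation: [-2.362, -2.07, -0.0]
contact_force: [-0.1, -0.0, 0.3]
grip_width: 0.0599
gripper_force: 0.0
clock: 1.6
tcp_pos: [0.3706, -0.2701, 0.2015]
orientation: [-1.637, -2.68, -0.001]
contact_force: [0.2, -0.2, 0.5]
grip_width: 0.0601
gripper_force: 0.0
clock: 1.8
tcp_pos: [0.37, -0.2727, 0.2017]
orientation: [-1.649, -2.673, 0.0]
contact_force: [-0.1, -0.2, 0.0]
grip_width: 0.0599
gripper_force: 0.0
0.0014 0.0008 0.0997 -0.000 -0.001 -0.003
[ 0.93999402  0.30746557 -0.50795138  2.12282475  0.21587476  0.7602946
  0.75852933]
```

View pics/w1.png

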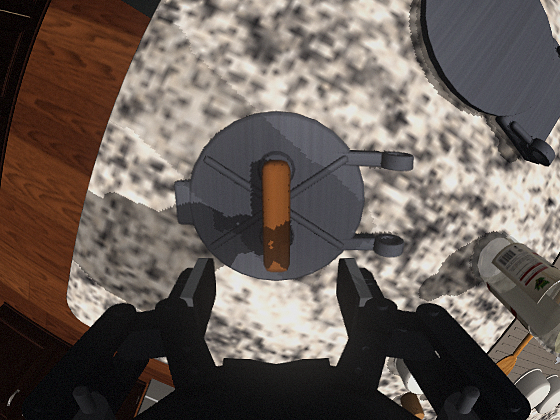

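The wrist view shows the wooden bar (about 276,215) running across the closing line, centred between the two fingers, so I'll go down and grip it.

```bash
python3 drive.py '0.001 0.001 0.03 0 0 0;0.001 0.001 0.06 0 0 0;0.001 0.001 0.08 0 0 0;0.001 0.001 0.093 0 0 0;0.001 0.001 0.099 0 0 0'
python3 drive.py '0 0 0 0 0 0;0 0 0 0 0 0;0 0 0 0 0 0;0 0 0 0 0 0' 0.0 80
python3 drive.py '0 0 0 0 0 0;0 0 0 0 0 0;0 0 0 0 0 0'
python3 drive.py '0 0 -0.005 0 0 0;0 0 -0.015 0 0 0;0 0 -0.03 0 0 0;0 0 -0.05 0 0 0;0 0 -0.07 0 0 0'
python3 - <<'E'
from h import *
for n in("scene","wrist"):
    p,d=camrig.grab_frame(n);cv2.imwrite(f"pics/{n}2.png",p)
E
python3 plan.py 0.4744 -0.0372 0.19 -0.185 2;
```

```text
clock: 2.35
tcp_pos: [0.3699, -0.2719, 0.1021]
orientation: [-1.65, -2.672, 0.001]
contact_force: [-0.6, -0.2, -0.0]
grip_width: 0.0599
gripper_force: 0.0
clock: 2.75
tcp_pos: [0.371, -0.2718, 0.104]
orientation: [1.647, 2.673, -0.001]
contact_force: [-2.2, -1.1, 5.8]
grip_width: 0.0186
gripper_force: 78.9
clock: 3.05
tcp_pos: [0.3709, -0.2718, 0.104]
orientation: [1.647, 2.673, -0.001]
contact_force: [-1.7, -1.2, 6.5]
grip_width: 0.0189
gripper_force: 78.9
clock: 3.55
tcp_pos: [0.3701, -0.2707, 0.1738]
orientation: [-1.646, -2.674, -0.0]
contact_force: [-0.0, -0.0, -7.0]
grip_width: 0.0186
gripper_force: 78.4
0.0816 0.0986 -0.0075 0.002 0.002 0.326
0.1089 0.0673 -0.0075 0.002 0.002 0.326
```

View pics/wrist2.png

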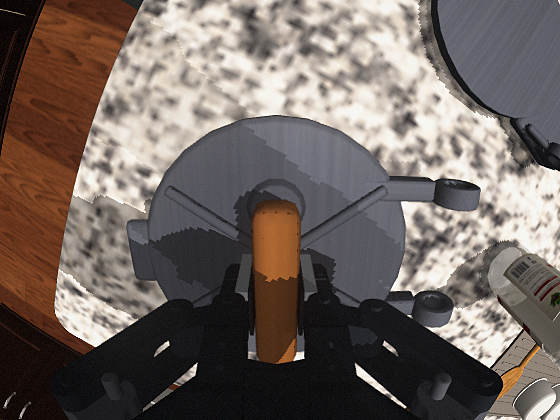

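The bar is firmly in the jaws (18.6 mm, about 7 N of weight) and the plate is lifted level with its knuckles to the right. I'll carry it over the base.

```bash
python3 drive.py '0.016 0.02 -0.005 0 0 0.065;0.032 0.04 -0.008 0 0 0.13;0.049 0.06 -0.008 0 0 0.195;0.065 0.08 -0.008 0 0 0.26;0.082 0.099 -0.008 0.002 0.002 0.326'
python3 drive.py '0.025 0.016 0 0 0 0.07;0.05 0.032 -0.004 0 0 0.14;0.075 0.047 -0.008 0 0 0.21;0.095 0.06 -0.008 0 0 0.28;0.109 0.067 -0.008 0.002 0.002 0.326'
python3 drive.py '0 0 0 0 0 0;0 0 0 0 0 0;0 0 0 0 0 0'
python3 plan.py 0.4744 -0.0372 0.14 -0.185 1
python3 - <<'E'
from h import *
p,d=camrig.grab_frame("wrist");cv2.imwrite("pics/w3.png",p)
E
```

```text
clock: 4.15
tcp_pos: [0.4218, -0.1523, 0.1801]
orientation: [-2.06, -2.367, 0.002]
contact_force: [0.7, 0.6, -6.6]
grip_width: 0.0189
gripper_force: 79.0
clock: 4.65
tcp_pos: [0.4735, -0.0339, 0.1883]
orientation: [-2.413, -2.003, 0.001]
contact_force: [-0.4, -0.6, -6.9]
grip_width: 0.0187
gripper_force: 79.0
clock: 4.95
tcp_pos: [0.4724, -0.0372, 0.1883]
orientation: [-2.413, -2.002, 0.005]
contact_force: [-0.0, 1.1, -6.5]
grip_width: 0.0183
gripper_force: 79.0
0.0003 0.0023 0.0483 -0.006 -0.002 -0.001
```

View pics/w3.png

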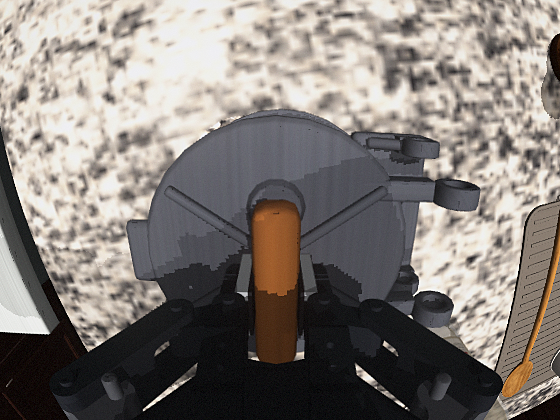

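Held over the base, the knuckles (about (455,192) and (432,305)) sit just inside the cheeks (about (420,147) and (405,285)) as they should. I'll lower it while watching the force.

```bash
python3 drive.py '0 0.002 0.015 -0.004 0 0;0 0.002 0.03 -0.006 0 0;0 0.002 0.042 -0.006 0 0;0 0.002 0.048 -0.006 0 0;0 0.002 0.048 -0.006 0 0'
python3 drive.py '0 0 0.004 0 0 0;0 0 0.008 0 0 0;0 0 0.011 0 0 0;0 0 0.011 0 0 0'
python3 drive.py '0 0 0.002 0 0 0;0 0 0.003 0 0 0;0 0 0.004 0 0 0;0 0 0.004 0 0 0'
python3 plan.py 0.4744 -0.0372 0.125 -0.185 1
```

```text
clock: 5.5
tcp_pos: [0.4744, -0.0366, 0.1401]
orientation: [-2.416, -2.005, -0.002]
contact_force: [0.2, -0.8, -6.3]
grip_width: 0.0189
gripper_force: 78.8
clock: 5.9
tcp_pos: [0.4748, -0.0363, 0.1297]
orientation: [-2.416, -2.006, -0.003]
contact_force: [-0.7, -0.9, -6.8]
grip_width: 0.0185
gripper_force: 79.0
clock: 6.3
tcp_pos: [0.4751, -0.0362, 0.1261]
orientation: [-2.417, -2.006, -0.004]
contact_force: [-0.6, 1.0, -3.7]
grip_width: 0.0187
gripper_force: 79.5
-0.0011 -0.0005 0.0011 0.001 -0.002 -0.000
```

```bash
python3 drive.py '-0.001 0 0.001 0 0 0;-0.001 0 0.001 0 0 0'
python3 drive.py '0 0 0 0 0 0;0 0 0 0 0 0;0 0 0 0 0 0;0 0 0 0 0 0' 0.07 30
python3 drive.py '0 0 -0.02 0 0 0;0 0 -0.05 0 0 0;0 0 -0.08 0 0 0;0 0 -0.11 0 0 0;0 0 -0.13 0 0 0'
python3 plan.py 0.3755 0.2575 0.22 0.971 2
```

```text
clock: 6.5
tcp_pos: [0.4751, -0.0362, 0.126]
orientation: [-2.416, -2.007, -0.005]
contact_force: [-4.9, 3.0, 9.3]
grip_width: 0.0185
gripper_force: 81.3
clock: 6.9
tcp_pos: [0.4751, -0.0374, 0.125]
orientation: [-2.417, -2.006, -0.005]
contact_force: [-0.6, -0.6, 0.5]
grip_width: 0.0696
gripper_force: 0.0
clock: 7.4
tcp_pos: [0.4752, -0.0376, 0.257]
orientation: [2.417, 2.006, 0.007]
contact_force: [0.0, 0.6, -0.0]
grip_width: 0.0702
gripper_force: 0.0
0.1358 -0.0762 0.0186 0.002 -0.000 -0.578
0.1554 0.0104 0.0186 0.002 -0.000 -0.578
```

```bash
python3 drive.py '0.027 -0.015 0.004 0 0 -0.115;0.054 -0.03 0.008 0 0 -0.23;0.082 -0.045 0.012 0 0 -0.345;0.109 -0.06 0.016 0 0 -0.46;0.136 -0.076 0.019 0 0 -0.578'
python3 drive.py '0.031 0.002 0.004 0 0 -0.115;0.062 0.004 0.008 0 0 -0.23;0.093 0.006 0.012 0 0 -0.345;0.124 0.008 0.016 0 0 -0.46;0.155 0.01 0.019 0 0 -0.578' 0.055
python3 drive.py '0 0 0 0 0 0;0 0 0 0 0 0'
python3 plan.py 0.3755 0.2575 0.10 0.971 1
python3 - <<'E'
from h import *
p,d=camrig.grab_frame("wrist");cv2.imwrite("pics/w4.png",p)
p,d=camrig.grab_frame("top");np.savez("top4.npz",p=p,d=d)
a=cv2.resize(p[180:320,140:340],None,fx=3,fy=3,interpolation=cv2.INTER_CUBIC);b=cv2.imread("pics/w4.png")
cv2.imwrite("pics/c4.png",np.vstack([cv2.resize(a,(560,392)),b])[:, :][::1] if 0 else cv2.resize(np.hstack([a,cv2.resize(b,(560,420))]),(790,286)))
E
```

```text
clock: 7.9
tcp_pos: [0.4245, 0.1111, 0.2361]
orientation: [1.739, 2.616, 0.005]
contact_force: [0.4, 0.7, -0.4]
grip_width: 0.0699
gripper_force: 0.0
clock: 8.4
tcp_pos: [0.3745, 0.2582, 0.2173]
orientation: [0.921, 3.002, 0.004]
contact_force: [1.2, -0.5, -0.6]
grip_width: 0.0551
gripper_force: 0.0
clock: 8.6
tcp_pos: [0.3747, 0.2574, 0.2173]
orientation: [0.928, 3.001, 0.004]
contact_force: [-0.3, -0.6, -0.0]
grip_width: 0.0554
gripper_force: 0.0
-0.0006 0.0003 0.1173 0.002 -0.000 0.000
```

View pics/c4.png

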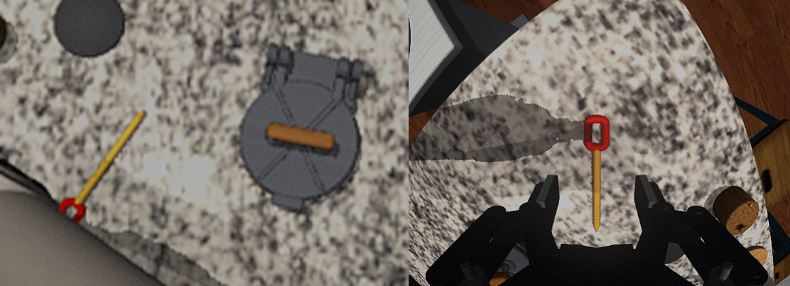

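Left (top view): the plate is on the base, its knuckles between the cheeks. Right (wrist view): the loop is centred between the fingers and in line with them. I'll check the plate's pose in numbers and grasp the pin.

```bash
python3 - <<'E'
from h import *
np.set_printoptions(precision=4,suppress=True)
f=np.load("top4.npz");p,d=f["p"],f["d"];W=cloud("top",p,d);z=W[...,2];hsv=cv2.cvtColor(p,cv2.COLOR_BGR2HSV)
gm=np.zeros(z.shape,np.uint8);m=(hsv[...,0]<20)&(hsv[...,1]>110)&(hsv[...,2]>60);gm[215:270,260:320]=m[215:270,260:320]
c=max(cv2.findContours(gm,0,cv2.CHAIN_APPROX_NONE)[0],key=len);bp=ray("top",cv2.boxPoints(cv2.minAreaRect(c)),.081)
e=max([bp[1]-bp[0],bp[2]-bp[1]],key=np.linalg.norm);e=e if e[1]>0 else -e
print("grip",bp.mean(0),np.arctan2(-e[0],e[1]),np.linalg.norm(e))
R=np.array([[np.cos(-.185),-np.sin(-.185)],[np.sin(-.185),np.cos(-.185)]])
B=(W[...,:2]-[.4744,-.0372])@R
print("plate in base",(bp.mean(0)[:2]-[.4744,-.0372])@R)
box=np.zeros(z.shape,bool);box[195:250,255:330]=1
q=box&(z>.046)&(z<.07)&(B[...,0]>.08)
for lo,hi in((-.075,-.047),(-.046,-.025),(.025,.046),(.047,.075)):
    s=q&(B[...,1]>lo)&(B[...,1]<hi);print(lo,hi,s.sum(),B[s].mean(0),z[s].mean(),B[s].min(0),B[s].max(0))
E
python3 drive.py '0 0 0.03 0 0 0;0 0 0.06 0 0 0;-0.001 0 0.09 0.002 0 0;-0.001 0 0.11 0.002 0 0;-0.001 0 0.12 0.002 0 0'
python3 drive.py '0 0 0.01 0 0 0;0 0 0.018 0 0 0;0 0 0.022 0 0 0;0 0 0.022 0 0 0'
```

```text
grip [ 0.4727 -0.0364  0.081 ] -0.18224564289713394 0.08114399161720338
plate in base [-0.0018  0.0005]
-0.075 -0.047 42 [ 0.0997 -0.0551] 0.051019708462038946 [ 0.0874 -0.0609] [ 0.112  -0.0495]
-0.046 -0.025 41 [ 0.0998 -0.0365] 0.0514391221080079 [ 0.0882 -0.0426] [ 0.112  -0.0306]
0.025 0.046 36 [0.0996 0.0388] 0.05113750545609836 [0.0887 0.0336] [0.1123 0.0448]
0.047 0.075 41 [0.0994 0.0548] 0.05046800037426448 [0.089  0.0487] [0.1103 0.0607]
clock: 9.2
tcp_pos: [0.3759, 0.2551, 0.0959]
orientation: [-0.932, -2.999, 0.003]
contact_force: [-0.0, 0.2, -0.8]
grip_width: 0.055
gripper_force: 0.0
clock: 9.6
tcp_pos: [0.376, 0.2569, 0.0754]
orientation: [0.928, 3.001, 0.001]
contact_force: [-2.2, -0.1, 0.7]
grip_width: 0.0549
gripper_force: 0.0
```

The plate's knuckles and the cheeks line up within 0.5 mm. Gripping the loop.

```bash
python3 drive.py '0 0 0 0 0 0;0 0 0 0 0 0;0 0 0 0 0 0;0 0 0 0 0 0;0 0 0 0 0 0' 0.0 100
python3 drive.py '0 0 -0.01 0 0 0;0 0 -0.03 0 0 0;0 0 -0.05 0 0 0;0 0 -0.07 0 0 0;0 0 -0.08 0 0 0'
python3 drive.py '0 0 0 0 0 0;0 0 0 0 0 0'
python3 - <<'E'
from h import *
for n in("scene","top","wrist"):
    p,d=camrig.grab_frame(n);np.savez(n+"5.npz",p=p,d=d);cv2.imwrite(f"pics/{n}5.png",p)
a,b=[cv2.imread(f"pics/{n}5.png") for n in("scene","wrist")]
cv2.imwrite("pics/c5.png",np.hstack([cv2.resize(a[180:340,160:400],(400,300)),cv2.resize(b,(400,300))]))
E
```

```text
clock: 10.1
tcp_pos: [0.3761, 0.2572, 0.0766]
orientation: [0.928, 3.0, 0.002]
contact_force: [-2.3, -2.9, 13.1]
grip_width: 0.0293
gripper_force: 98.1
clock: 10.6
tcp_pos: [0.3763, 0.2573, 0.1573]
orientation: [0.928, 3.0, 0.004]
contact_force: [0.2, 0.4, -1.5]
grip_width: 0.0293
gripper_force: 99.3
clock: 10.8
tcp_pos: [0.3758, 0.2566, 0.1552]
orientation: [0.929, 3.001, 0.001]
contact_force: [-0.2, -0.2, -1.4]
grip_width: 0.0292
gripper_force: 99.3
```

View pics/c5.png

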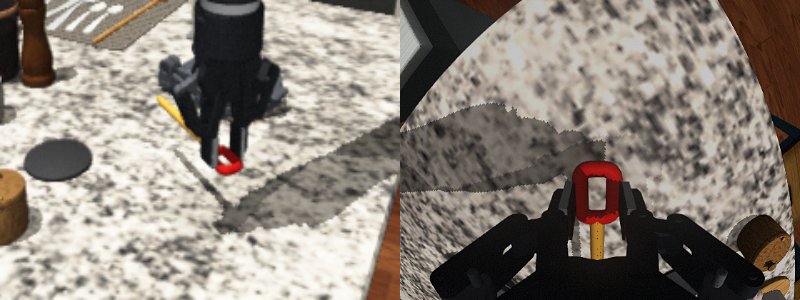

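The loop is held between the fingertips with the shaft running forward underneath. I'll measure the pin's pose in the hand.

```bash
cat > pin.py <<'E'
from h import *
import sys
np.set_printoptions(precision=4,suppress=True)
def pin(tag,boxes):
    o=r.get_obs();print("tcp",o["tcp_pos"])
    for n in boxes:
        f=np.load(n+tag+".npz");p,d=f["p"],f["d"];W=cloud(n,p,d);hsv=cv2.cvtColor(p,cv2.COLOR_BGR2HSV)
        b,g,rr=[p[...,i].astype(int) for i in range(3)]
        x0,x1,y0,y1=boxes[n];B=np.zeros(d.shape,bool);B[y0:y1,x0:x1]=1;B&=d>.1
        ye=B&(hsv[...,0]>17)&(hsv[...,0]<40)&(hsv[...,1]>150)&(rr>90)&(W[...,2]>.02)
        rd=B&(rr>100)&(g<60)&(b<60)&(W[...,2]>.02)
        for nm,m in(("yellow",ye),("red",rd)):
            P=W[m]
            if len(P)<8: print(n,nm,len(P));continue
            c=np.median(P,0);k=np.linalg.norm(P-c,axis=1)<.12;P=P[k]
            v=np.linalg.svd(P-P.mean(0),full_matrices=False)[2][0];t=(P-P.mean(0))@v
            print(n,nm,len(P),"mean",P.mean(0),"dir",v,"yaw",np.arctan2(v[1],v[0]),"ends",P.mean(0)+t.min()*v,P.mean(0)+t.max()*v)
            if nm=="yellow":
                q=np.array([np.nonzero(m)[1],np.nonzero(m)[0]]).T
                print("  px rows",q[q[:,1].argmin()],q[q[:,1].argmax()],"cols",q[q[:,0].argmin()],q[q[:,0].argmax()])
if __name__=="__main__": pin("5",dict(scene=(230,320,220,300),top=(130,250,180,320)))
E
python3 pin.py
```

```text
tcp [0.3754 0.2565 0.1546]
scene yellow 87 mean [0.4661 0.1979 0.0855] dir [-0.7881  0.6141  0.0432] yaw 2.479641277927615 ends [0.5105 0.1633 0.083 ] [0.3864 0.26   0.0898]
  px rows [254 232] [279 255] cols [254 232] [280 254]
scene red 117 mean [0.3663 0.2623 0.0865] dir [-0.4676  0.8839 -0.0058] yaw 2.057331906311566 ends [0.3798 0.2368 0.0866] [0.3594 0.2755 0.0864]
top yellow 181 mean [0.4521 0.203  0.0852] dir [-0.8236  0.5672  0.0076] yaw 2.5385158025472574 ends [0.5087 0.1641 0.0847] [0.3996 0.2392 0.0857]
  px rows [133 188] [175 276] cols [130 196] [206 231]
top red 0
```

```bash
python3 plan.py 0.6184 0.190 0.14 -0.185 2
```

```text
-0.1191 0.0411 0.0072 -0.001 -0.000 0.578
-0.0772 0.0995 0.0072 -0.001 -0.000 0.578
```

```bash
python3 drive.py '-0.024 0.008 0.001 0 0 0.115;-0.048 0.016 0.003 0 0 0.23;-0.072 0.024 0.004 0 0 0.345;-0.095 0.033 0.006 0 0 0.46;-0.119 0.041 0.007 0 0 0.578'
python3 drive.py '-0.016 0.02 0.001 0 0 0.115;-0.032 0.04 0.003 0 0 0.23;-0.047 0.06 0.004 0 0 0.345;-0.062 0.08 0.006 0 0 0.46;-0.077 0.099 0.007 0 0 0.578'
python3 drive.py '0 0 0 0 0 0;0 0 0 0 0 0;0 0 0 0 0 0'
python3 plan.py 0.6184 0.190 0.112 -0.185 1
```

```text
clock: 11.45
tcp_pos: [0.4977, 0.2232, 0.1474]
orientation: [-1.75, -2.608, 0.001]
contact_force: [0.0, 0.3, -1.4]
grip_width: 0.0293
gripper_force: 99.3
clock: 11.95
tcp_pos: [0.6186, 0.19, 0.14]
orientation: [-2.421, -2.001, 0.002]
contact_force: [0.2, -0.1, -2.2]
grip_width: 0.0296
gripper_force: 99.4
clock: 12.25
tcp_pos: [0.6169, 0.191, 0.1407]
orientation: [-2.414, -2.009, 0.002]
contact_force: [-0.7, 0.1, -1.4]
grip_width: 0.0296
gripper_force: 99.4
-0.0007 0.0017 0.0287 -0.002 -0.000 0.002
```

```bash
python3 drive.py '-0.001 0.001 0.01 0 0 0;-0.001 0.002 0.02 0 0 0;-0.001 0.002 0.026 -0.002 0 0.002;-0.001 0.002 0.028 -0.002 0 0.002;-0.001 0.002 0.028 -0.002 0 0.002'
python3 drive.py '0 0 0 0 0 0;0 0 0 0 0 0'
python3 - <<'E'
from pin import *
for n in("scene","top"):
    p,d=camrig.grab_frame(n);np.savez(n+"6.npz",p=p,d=d);cv2.imwrite(f"pics/{n}6.png",p)
pin("6",dict(scene=(170,340,170,300),top=(170,300,150,260)))
b,a=[cv2.imread(f"pics/{n}6.png") for n in("scene","top")]
cv2.imwrite("pics/c6.png",np.hstack([cv2.resize(b[180:300,180:340],(400,300),interpolation=2),cv2.resize(a[150:270,170:330],(400,300),interpolation=2)]))
E
```

```text
clock: 12.75
tcp_pos: [0.6196, 0.189, 0.1128]
orientation: [2.418, 2.004, 0.001]
contact_force: [-0.4, -1.2, -1.1]
grip_width: 0.0295
gripper_force: 99.4
clock: 12.95
tcp_pos: [0.6202, 0.1891, 0.1139]
orientation: [2.418, 2.003, 0.004]
contact_force: [0.2, -0.4, -1.9]
grip_width: 0.0296
gripper_force: 99.4
tcp [0.6202 0.1891 0.1139]
scene yellow 106 mean [0.5981 0.0971 0.0441] dir [0.1808 0.9834 0.0131] yaw 1.3890100678604242 ends [0.5864 0.0331 0.0433] [0.6093 0.1578 0.0449]
  px rows [251 219] [220 237] cols [220 235] [252 219]
scene red 78 mean [0.6214 0.2023 0.0451] dir [-0.6422  0.7654 -0.0431] yaw 2.2688872226328036 ends [0.6359 0.1851 0.0461] [0.6119 0.2137 0.0444]
top yellow 19 mean [0.5921 0.0417 0.0437] dir [-0.2532 -0.9656 -0.0586] yaw -1.8272113346573455 ends [0.5947 0.0519 0.0443] [0.5887 0.0287 0.0429]
  px rows [253 200] [259 204] cols [252 201] [261 203]
top red 0
```

View pics/c6.png

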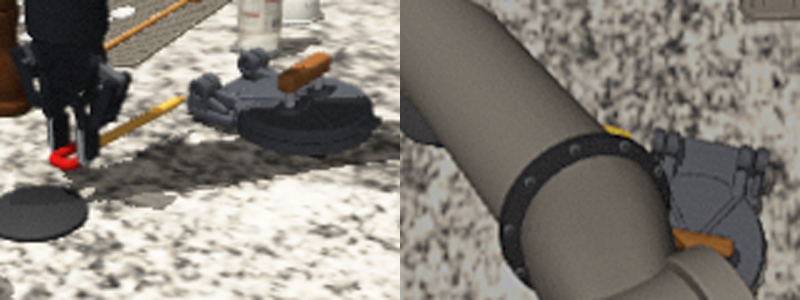

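Left (scene view): the pin's nose points at the near cheek's eye, just short of it, at the right height. The pin sits about 1.5 mm to +x and its nose droops about 0.01 rad. I'll correct both and start inserting.

```bash
python3 drive.py '0 -0.0015 0.002 0 -0.01 0;0 -0.0015 0.002 0 -0.01 0;0 -0.0015 0.002 0 -0.01 0'
python3 drive.py '-0.01 0 0 0 0 0;-0.02 0 0 0 0 0;-0.026 0 0 0 0 0;-0.032 0 0 0 0 0;-0.036 0 0 0 0 0'
python3 drive.py '0 0 0 0 0 0;0 0 0 0 0 0'
python3 - <<'E'
from pin import *
for n in("scene",):
    p,d=camrig.grab_frame(n);np.savez(n+"7.npz",p=p,d=d)
pin("7",dict(scene=(170,340,170,300)))
from scipy.spatial.transform import Rotation as Ro
print(Ro.from_rotvec(r.get_obs()["orientation"]).as_matrix())
E
```

```text
clock: 13.35
tcp_pos: [0.6183, 0.1895, 0.1114]
orientation: [2.413, 2.0, -0.009]
contact_force: [0.0, 0.3, -0.9]
grip_width: 0.0295
gripper_force: 99.4
clock: 13.85
tcp_pos: [0.6118, 0.1528, 0.1119]
orientation: [2.414, 1.998, -0.009]
contact_force: [-0.8, -0.6, -0.1]
grip_width: 0.0292
gripper_force: 99.4
clock: 14.05
tcp_pos: [0.6118, 0.1541, 0.1119]
orientation: [2.413, 2.0, -0.009]
contact_force: [0.8, -0.4, -1.3]
grip_width: 0.0291
gripper_force: 99.4
tcp [0.6118 0.1544 0.1119]
scene yellow 104 mean [0.5898 0.0613 0.0432] dir [0.1817 0.9834 0.001 ] yaw 1.3880982563342377 ends [0.5785 0.0004 0.0431] [0.6006 0.1197 0.0432]
  px rows [257 215] [231 232] cols [231 230] [260 215]
scene red 75 mean [0.613  0.1654 0.043 ] dir [-0.5427  0.8393 -0.0331] yaw 2.144820513077167 ends [0.6266 0.1445 0.0438] [0.6037 0.1799 0.0424]
[[ 0.1855  0.9826  0.0007]
 [ 0.9826 -0.1855 -0.0091]
 [-0.0089  0.0024 -1.    ]]
```

No contact force, the pin is level and its tip is in the near cheek. I'll push on.

```bash
python3 drive.py '-0.006 0 0 0 0 0;-0.012 0 0 0 0 0;-0.018 0 0 0 0 0;-0.024 0 0 0 0 0;-0.03 0 0 0 0 0'
python3 drive.py '0 0 0 0 0 0'
python3 drive.py '-0.006 0 0 0 0 0;-0.012 0 0 0 0 0;-0.018 0 0 0 0 0;-0.024 0 0 0 0 0;-0.03 0 0 0 0 0'
python3 drive.py '0 0 0 0 0 0'
python3 - <<'E'
from h import *
t=r.get_obs()["tcp_pos"][:2]-[.4744,-.0372];R=np.array([[.98294,.18395],[-.18395,.98294]]);print(t@R)
E
```

```text
clock: 14.6
tcp_pos: [0.6061, 0.1237, 0.1121]
orientation: [2.413, 1.999, -0.009]
contact_force: [-0.6, -0.1, -1.9]
grip_width: 0.0292
gripper_force: 99.5
clock: 14.7
tcp_pos: [0.6061, 0.1228, 0.112]
orientation: [2.414, 1.997, -0.011]
contact_force: [0.3, -0.3, -1.3]
grip_width: 0.0293
gripper_force: 99.4
clock: 15.2
tcp_pos: [0.6005, 0.0944, 0.1124]
orientation: [2.413, 1.999, -0.009]
contact_force: [0.1, -0.3, -1.3]
grip_width: 0.0292
gripper_force: 99.8
clock: 15.3
tcp_pos: [0.6005, 0.0934, 0.1123]
orientation: [2.414, 1.997, -0.01]
contact_force: [-0.7, 0.4, -1.4]
grip_width: 0.029
gripper_force: 99.6
[0.09993755 0.15162007]
```

```bash
python3 drive.py '-0.006 0 0 0 0 0;-0.012 0 0 0 0 0;-0.018 0 0 0 0 0;-0.024 0 0 0 0 0;-0.03 0 0 0 0 0'
python3 drive.py '0 0 0 0 0 0'
python3 drive.py '-0.006 0 0 0 0 0;-0.012 0 0 0 0 0;-0.018 0 0 0 0 0;-0.022 0 0 0 0 0;-0.025 0 0 0 0 0'
python3 drive.py '0 0 0 0 0 0'
python3 - <<'E'
from pin import *
for n in("scene",):
    p,d=camrig.grab_frame(n);np.savez(n+"8.npz",p=p,d=d);cv2.imwrite("pics/c8.png",cv2.resize(p[150:270,200:360],(640,480),interpolation=2))
t=r.get_obs()["tcp_pos"][:2]-[.4744,-.0372];R=np.array([[.98294,.18395],[-.18395,.98294]]);print(t@R)
pin("8",dict(scene=(170,340,170,300)))
E
```

```text
clock: 15.8
tcp_pos: [0.595, 0.0648, 0.1126]
orientation: [2.413, 1.999, -0.009]
contact_force: [-0.4, 0.2, -1.7]
grip_width: 0.0295
gripper_force: 99.9
clock: 15.9
tcp_pos: [0.5949, 0.064, 0.1126]
orientation: [2.414, 1.997, -0.01]
contact_force: [-0.2, 0.2, -1.7]
grip_width: 0.0293
gripper_force: 99.8
clock: 16.4
tcp_pos: [0.5903, 0.0403, 0.1129]
orientation: [2.414, 1.999, -0.009]
contact_force: [-0.1, 0.1, -1.2]
grip_width: 0.0292
gripper_force: 99.9
clock: 16.5
tcp_pos: [0.5904, 0.0403, 0.1129]
orientation: [2.414, 1.998, -0.009]
contact_force: [-0.4, -0.3, -1.5]
grip_width: 0.029
gripper_force: 99.9
[0.0997 0.098 ]
tcp [0.5904 0.0408 0.1129]
scene yellow 38 mean [ 0.5663 -0.0614  0.0448] dir [-0.1713 -0.9851  0.0151] yaw -1.7429959492939588 ends [ 0.5712 -0.0334  0.0444] [ 0.5617 -0.0878  0.0452]
  px rows [277 204] [268 211] cols [268 210] [279 204]
scene red 61 mean [0.5921 0.0509 0.0437] dir [-0.4808  0.8743 -0.066 ] yaw 2.0735798816387385 ends [0.6045 0.0284 0.0454] [0.5844 0.065  0.0426]
```

View pics/c8.png

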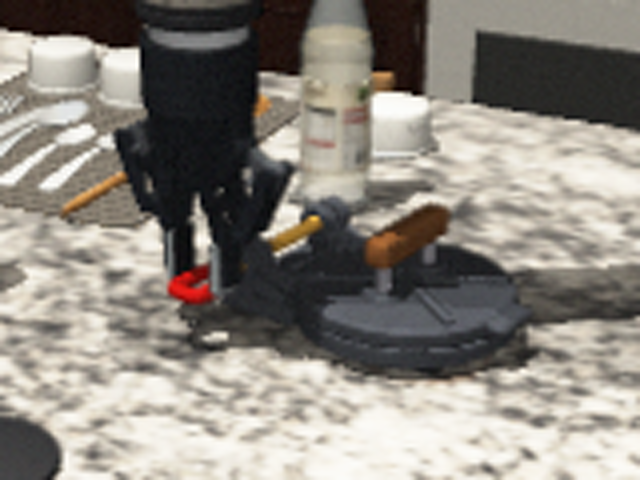

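The pin shows between the knuckles (about 297,235) and has reached the far cheek, with the loop just short of the near cheek. I'll creep in until the loop meets the cheek.

```bash
python3 drive.py '-0.002 0 0.001 0 0 0;-0.004 0 0.001 0 0 0;-0.006 0 0.001 0 0 0;-0.006 0 0.001 0 0 0'
python3 drive.py '-0.001 0 0 0 0 0;-0.002 0 0 0 0 0;-0.002 0 0 0 0 0'
python3 drive.py '-0.001 0 0 0 0 0;-0.002 0 0 0 0 0;-0.002 0 0 0 0 0'
python3 - <<'E'
from h import *
t=r.get_obs()["tcp_pos"][:2]-[.4744,-.0372];R=np.array([[.98294,.18395],[-.18395,.98294]]);print(t@R)
E
```

```text
clock: 16.95
tcp_pos: [0.5892, 0.0346, 0.1119]
orientation: [2.414, 1.999, -0.01]
contact_force: [1.0, 0.3, -1.5]
grip_width: 0.0292
gripper_force: 100.0
clock: 17.25
tcp_pos: [0.5889, 0.0329, 0.112]
orientation: [2.413, 1.999, -0.009]
contact_force: [-0.2, 0.7, -0.7]
grip_width: 0.0292
gripper_force: 100.0
clock: 17.55
tcp_pos: [0.5885, 0.0309, 0.112]
orientation: [2.413, 1.999, -0.009]
contact_force: [0.4, -0.6, -1.4]
grip_width: 0.0294
gripper_force: 100.0
[0.0996571  0.08789688]
```

```bash
for i in 1; do :; done
python3 drive.py '-0.001 0 0 0 0 0;-0.002 0 0 0 0 0;-0.002 0 0 0 0 0' | grep -E 'pos|contact'
python3 drive.py '-0.001 0 0 0 0 0;-0.0015 0 0 0 0 0;-0.0015 0 0 0 0 0' | grep -E 'pos|contact'
python3 - <<'E'
from pin import *
p,d=camrig.grab_frame("scene");np.savez("scene9.npz",p=p,d=d)
pin("9",dict(scene=(170,340,170,300)))
E
```

```text
tcp_pos: [0.5882, 0.0289, 0.112]
contact_force: [0.0, -0.6, -2.0]
tcp_pos: [0.588, 0.0279, 0.112]
contact_force: [-0.0, 0.8, -2.5]
tcp [0.588  0.0279 0.1121]
scene yellow 33 mean [ 0.5666 -0.0623  0.043 ] dir [0.152  0.9881 0.0223] yaw 1.4181903054299276 ends [ 0.5626 -0.0884  0.0425] [ 0.5713 -0.032   0.0437]
  px rows [278 204] [269 212] cols [268 210] [279 206]
scene red 62 mean [0.5899 0.0383 0.0429] dir [-0.3956  0.9174 -0.0431] yaw 1.9778755340610992 ends [0.6009 0.0126 0.0441] [0.5839 0.0522 0.0423]
```

```bash
python3 drive.py '-0.001 0 0 0 0 0;-0.0015 0 0 0 0 0;-0.0015 0 0 0 0 0' | grep -E 'pos|contact'
python3 drive.py '-0.001 0 0 0 0 0;-0.0015 0 0 0 0 0;-0.0015 0 0 0 0 0' | grep -E 'pos|contact'
```

```text
tcp_pos: [0.5878, 0.0276, 0.1122]
contact_force: [0.7, 5.1, -1.7]
tcp_pos: [0.5877, 0.0273, 0.1123]
contact_force: [1.4, 7.6, -2.8]
```

Contact: the force along the axis rises with the shoulder against the cheek. I'll relieve the push, open the fingers and retreat straight up.

```bash
python3 drive.py '0.001 0 0 0 0 0;0.001 0 0 0 0 0' | grep -E 'pos|contact'
python3 drive.py '0 0 0 0 0 0;0 0 0 0 0 0;0 0 0 0 0 0;0 0 0 0 0 0' 0.06 30
python3 drive.py '0 0 -0.01 0 0 0;0 0 -0.03 0 0 0;0 0 -0.06 0 0 0;0 0 -0.1 0 0 0;0 0 -0.14 0 0 0'
python3 drive.py '0.04 0 -0.03 0 0 0;0.08 0 -0.06 0 0 0;0.12 0 -0.06 0 0 0;0.16 0 -0.06 0 0 0;0.2 0 -0.06 0 0 0'
python3 - <<'E'
from pin import *
for n in("scene","top"):
    p,d=camrig.grab_frame(n);np.savez(n+"10.npz",p=p,d=d)
    cv2.imwrite(f"pics/{n}10.png",p)
pin("10",dict(scene=(170,340,170,300),top=(220,340,180,260)))
f=np.load("top10.npz");b,g,rr=[f["p"][...,i].astype(int) for i in range(3)];m=(rr>100)&(g<70)&(b<70);m[:180]=0;m[270:]=0
v,u=np.nonzero(m);print("red px",u.min() if len(u) else None,len(u))
R=np.array([[.98294,.18395],[-.18395,.98294]])
if len(u):
    P=ray("top",np.c_[u,v],.043)[:,:2];Q=(P-[.4744,-.0372])@R;print("loop base-frame min,max",Q.min(0),Q.max(0))
hsv=cv2.cvtColor(f["p"],cv2.COLOR_BGR2HSV);y=(hsv[...,0]>17)&(hsv[...,0]<40)&(hsv[...,1]>150);y[:190]=0;y[250:]=0;y[:,:250]=0;y[:,335:]=0
v,u=np.nonzero(y);Q=(ray("top",np.c_[u,v],.042)[:,:2]-[.4744,-.0372])@R;print("yellow",Q.min(0),Q.max(0))
a,b=[cv2.imread(f"pics/{n}10.png") for n in("scene","top")]
cv2.imwrite("pics/c10.png",np.hstack([cv2.resize(a[160:280,200:360],(400,300),interpolation=2),cv2.resize(b[180:300,220:380],(400,300),interpolation=2)]))
E
```

```text
tcp_pos: [0.5878, 0.0275, 0.1122]
contact_force: [0.3, 5.9, -1.5]
clock: 19.4
tcp_pos: [0.5875, 0.025, 0.1121]
orientation: [2.414, 1.998, -0.01]
contact_force: [-0.0, -0.1, 0.5]
grip_width: 0.0599
gripper_force: 0.0
clock: 19.9
tcp_pos: [0.5871, 0.027, 0.2539]
orientation: [2.413, 2.0, -0.01]
contact_force: [1.1, -0.4, -0.1]
grip_width: 0.06
gripper_force: 0.0
clock: 20.4
tcp_pos: [0.6248, 0.2254, 0.3115]
orientation: [2.413, 1.998, -0.007]
contact_force: [-0.1, 0.0, 0.0]
grip_width: 0.0602
gripper_force: 0.0
tcp [0.6231 0.2316 0.311 ]
scene yellow 37 mean [ 0.5684 -0.0639  0.0408] dir [-0.1849 -0.9824 -0.0252] yaw -1.7567945477915887 ends [0.5808 0.002  0.0425] [ 0.5633 -0.0908  0.0401]
  px rows [276 205] [258 215] cols [258 215] [279 205]
scene red 86 mean [0.5852 0.0329 0.041 ] dir [-0.1293 -0.9913  0.0232] yaw -1.7005047918840326 ends [0.5878 0.0524 0.0405] [0.5817 0.0063 0.0416]
top yellow 123 mean [ 0.5697 -0.0658  0.0409] dir [-0.1948 -0.9807  0.0142] yaw -1.7668347016521007 ends [0.5839 0.0055 0.0399] [ 0.5563 -0.1333  0.0419]
  px rows [270 204] [317 216] cols [270 204] [323 215]
top red 144 mean [0.5872 0.0284 0.0414] dir [-0.1717 -0.9851 -0.0085] yaw -1.7433853910144521 ends [0.5914 0.0522 0.0416] [0.583  0.0043 0.0412]
red px 0 310
loop base-frame min,max [-0.1805 -0.5438] [0.2752 0.7112]
yellow [ 0.0929 -0.079 ] [0.1037 0.0623]
```

View pics/c10.png

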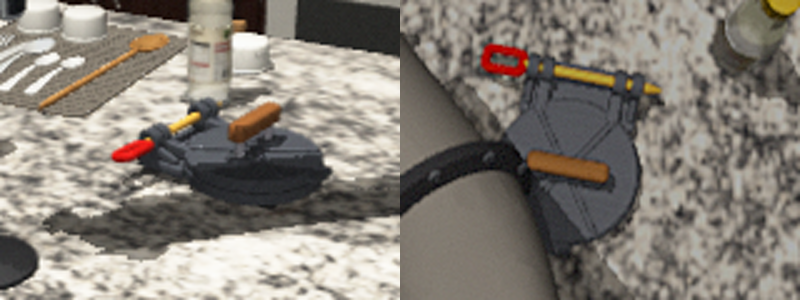

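The pin runs through all four bores. The loop (about 503,60) sits at the near cheek and the nose (655,90) stands out past the far one, with the tip at y ≈ -79 mm and the shoulder at about 62 mm. Everything is released and the arm is clear, so I'm handing in.

```bash
python3 drive.py '0 0 0 0 0 0;0 0 0 0 0 0;0 0 0 0 0 0' | grep -E 'clock|contact'; python3 -c "
from bench import r, camrig, hand_in
print(hand_in())"
```

```text
clock: 20.8
contact_force: [-0.2, 0.4, -0.6]
the job is handed in; nothing more can be done
None
```

The press is back together: plate flat on the base, pin through all four holes with its loop at the cheek, everything released, and the job handed in at about 21 s of the 66 s; no verdict was returned.

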